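Find where the ticket tray's sliding cover binds and park it just short of it

TASK

The clear sliding cover of the ticket tray binds somewhere along its rails. Slide it open by its black handle until you feel it go tight, without forcing it, so that it carries the red marker along to that spot; then back it off about 1 cm so that it runs free again, leaving the marker where it is, and push the cover's yellow locking pin fully down. Do not touch the marker itself and leave the other things on the desk alone.

Things in the scene. Friction and masses are not known exactly. Their poses are not given: they have to be found in the camera images.
- tray: Grey open ticket tray with aluminium rails along both long sides, 140 x 400 x 62 mm (its x, y, z), fixed to the desk; place and yaw vary. Origin: centre of its underside; z up; y runs along the rails and the cover opens towards +y (the robot's left). Running free the cover drags with about 2 N, 3 N once it pushes the red marker. Bound, it stays stuck and takes a tug of up to about 10 N back to come free.
- cover (a joint): Opening of the clear cover (118 x 170 mm plate) along the tray's +y, in m: 0 shut, 0.17 end of the rails; starts at 0 to 0.02. At a hidden opening between 0.07 and 0.14 it binds: from there the push needed climbs by about 2 N per mm. It is truly tight when it takes 9 N or more for a moment (aim for 10 to 15 N); over 20 N is forcing it and spoils the rail.
- handle (a point): Black bar handle on the cover: 50 mm across the rails, 14 mm thick along them, from z = 60 to 94 mm. The point is in the middle of the bar, at z = 80 mm. It moves with the cover; pinch it along the rail direction. No part within 60 mm before and behind it is taller than z = 76 mm.
- lock_pin (a joint): Travel of the locking pin, in m: 0 up, 0.008 fully down. It needs a straight downward push of about 4 N, and stays where it is left.
- pin_top (a point): Centre of the top of the yellow pin cap (20 mm across, top at z = 84 mm when up), on the cover, 78 mm from the handle towards the tray's -y. When pressed fully down its top is at z = 76 mm, 6 mm above the dark steel collar (28 mm across) round it.
- tab_face (a point): Middle of the front face of the small aluminium pusher tab at the cover's leading (+y) corner nearest the robot, 62 mm from the tray's middle line, z = 69 mm, 65 mm ahead of the handle along the rails. This face pushes the marker but does not hold it: backing off leaves the marker behind.
- marker_face (a point): Middle of the face, towards the tab, of the red marker: a rider of 20 x 12 x 13 mm on the rail nearest the robot (top at z = 76 mm). It slides with about 1 N and stays where it is left; at the start it stands 15 to 55 mm ahead of the tab. The distance from tab_face to marker_face is the clear gap.
- date_stamp: Bystander: hand stamp with a red grip, 30 x 46 x 74 mm, standing loose. Origin: centre of its underside.
- coin_roll: Bystander: paper-wrapped grey-blue coin roll, 26 mm across, 52 mm tall, standing loose. Origin: centre of its underside.
- ticket_bundle: Bystander: banded teal bundle of tickets, 93 x 90 x 48 mm, loose. Origin: centre of its underside.

How it is judged:
By the outcome, as a careful person would: the job done as asked, in the order asked, and still so for the second after the job is handed in, with the robot touching nothing.
It also fails if it takes over 64 s, if anything falls off the work surface, if the arm or the gripper's body presses on something with over 40 N, if the wrist force passes 120 N, or if a joint passes its speed limit or range.

ROBOT

A 6-joint arm with a two-finger parallel gripper is mounted at the origin on a cart in front of the work surface, level with it; the furniture and walls round the work are solid. World frame = base frame: x ahead of the robot, y to its left, z up, the work surface at z = 0. Lengths are in m, angles in rad, forces in N, time in s.
With the tool pointing down it reaches from about 0.3 to 0.875 m from the base axis. Payload 6.4 kg.
Tool frame: the origin (TCP) lies on the mounting face of the last link; the fingertips stand 173 mm ahead of it and the grasp point (between the pads) lies 155 mm ahead of it (ctrl.grip_point_offset is the distance from the TCP to the grasp point, in m); z points along the fingers, y is the line along which they close (so a half turn about z gives the same grasp; the last joint's range is limited). The gripper opens to 85 mm and grips with 20 to 120 N. Pads are 22 mm wide; open, the fingers measure 114 mm over their backs; the gripper's body (76 mm by 85 mm) begins 54 mm behind the grasp point. The pads swing forward as they close: fully open they stand 13 mm farther back than shut.
Start: joints at [-1.405, 0.181, 1.607, -0, 1.354, -0.206], TCP at [0.209, -0.536, 0.405] pointing down, gripper open.
Joint ranges: [-2.99, 2.99], [-0.89, 2.07], [0.3, 2.58], [-1.14, 4.28], [0, 2.63], [-3.12, 3.12]. Speed limits (rad/s): [2.57, 2.57, 3.01, 3.14, 3.14, 3.14].

INTERFACE

Orientations are given as a unit quaternion [w, x, y, z].
In Python, from bench import status, imaging, ctrl, models gives the robot as it stands.
- The arm moves only by the tool send_rows, never from a script. Its argument "commands" is a list that holds one entry, the list of rows, each a list of 6 numbers: the shift along the tool's x, y, z normalised to -1 to 1, where 1 is 3 cm, then the turn, a rotation vector about the tool's x, y, z normalised to -1 to 1, where 1 is 0.1 rad. A call has 1 to 8 rows; each row shifts and turns the commanded pose from where the row before left it, along the tool's axes as they then stand; what a row does not reach is not made up. A row lasts 1/12 s, in which the tool goes at most 41.7 mm and 7.16 degrees, less where a joint would pass 70% of its speed; a pose out of reach is approached as far as the arm can. A call with a number of a shift or a turn outside -1 to 1 is refused whole. A call with a gripper value outside its range is refused whole. "jaw" is the opening, from 0 (shut) to 1 (fully open), set as the call begins (left out, the last holds). The fingers move at their own pace and stop on an object; the grip force is fixed at half the most. Time passes only in rows, so rows that do not move let the fingers close. It gives the time, the measured TCP pose, the force, the opening and the grip force at its end, in the units of the state.
- status.get_obs(): the state, without advancing time (a new reading comes with each control period).
- imaging.camera(name): name is "scene" or "top"; returns a dict with "image" (400x640x3 uint8, blue, green, red), "depth" (400x640 float32, m along the optical axis (not along the pixel's ray), 0 where there is no reading), "mtx" (3x3 intrinsics, pixels), "k1" (the pictures are not rectified: a ray, as slopes to the right and down, at radius r is drawn at 1 + k1 r^2 times it, then the intrinsics apply), "pose" (4x4, takes a point from camera to world coordinates). Camera axes: x right, y down, z forward; pixel columns grow to the right and rows downward; lengths in m; the calibration is good to about 2 mm. A picture is of the moment at which its call begins.
- ctrl.hand_in(): hands the job in; it is judged then, once.
Trained networks look in a picture, given as the dict that the camera call returned (one of the last four; its "shot" number tells which), for a name from the list of things; names that differ only in an ending like _2 or _b are one class to them, and where a whole thing is asked for, a point or a joint stands for the part that bears it (a point fixed in the world has none). Each returns a list of dicts, best first, with "confidence" (0 to 1); they miss things now and then, are a little off and sometimes report something else, mostly with a low value. They report only what shows in the picture. A call takes as long as a camera call.
- models.recognise(picture, name): "centre" ([column, row] in pixels, amid what is visible of it).
- models.regions_of(picture, name): "region" (400x640 bool, what is visible of it) and "centre" ([column, row] in pixels, amid what is visible of it).
The state is a dict: "time_s": time; "q": joint angles; "dq": joint speeds; "joint_efforts": joint torques, N m; "eef_pos": TCP position; "eef_rot": TCP orientation; "wrist_force": force on the tool from outside, world axes, zero at the start; "torque": the same for the moment, N m; "opening": opening from 0.0 (shut) to 1.0 (fully open); "grasp_force": force on a finger pad.
Only numpy, scipy, OpenCV 4.12 (cv2) and the standard library are available. Lean on these libraries where they do the work, as an engineer would, in place of code of your own. Each camera call takes 0.05 s, during which the arm holds its last target. There are 200 camera calls.

## Working session

There is one attempt and no reset: what is moved stays moved. The work goes in short steps, Python scripts to look and compute and a tool call to move; the robot and the scene stay as the last step left them, time stands still between calls to the robot, and variables do not carry over. Pictures are saved under pics/ and viewed, at most 10 in all, crops included, and the job is handed in when it is done.

Besides the shell and the picture viewer there is one more tool, called as name(argument=value, ...), one argument or row to a line, values as JSON. send_rows: Moves the arm, as the interface text tells. Its arguments: {"type":"object","properties":{"commands":{"type":"array"},"jaw":{"type":"number"}},"required":["commands"]}

```bash
mkdir -p pics
cat > h.py <<'E'
import numpy as np, cv2
from bench import status, imaging, ctrl, models
def ray(p,uv):
    K=p["mtx"]; d=np.array([(uv[0]-K[0,2])/K[0,0],(uv[1]-K[1,2])/K[1,1]])
    s=d.copy()
    for _ in range(20): s=d/(1+p["k1"]*(s@s))
    return s
def at_depth(p,uv,z):
    s=ray(p,uv); return (p["pose"]@np.array([s[0]*z,s[1]*z,z,1]))[:3]
def at_z(p,uv,h):
    s=ray(p,uv); R=p["pose"][:3,:3]; o=p["pose"][:3,3]; d=R@np.array([s[0],s[1],1]); return o+d*(h-o[2])/d[2]
def proj(p,X):
    c=np.linalg.inv(p["pose"])@np.append(X,1); s=c[:2]/c[2]; s=s*(1+p["k1"]*(s@s)); K=p["mtx"]
    return np.array([K[0,0]*s[0]+K[0,2],K[1,1]*s[1]+K[1,2]])
E
python3 - <<'E'
from h import *
np.set_printoptions(precision=4,suppress=True)
Z=dict(handle=.094,pin_top=.084,marker_face=.076,tab_face=.076,tray=.06,date_stamp=.07,coin_roll=.052,ticket_bundle=.048)
for c in ["top","scene"]:
    p=imaging.camera(c); cv2.imwrite(f"pics/{c}0.png",p["image"]); print(c,p["pose"][:3,3],p["mtx"][0,0],p["k1"])
    for n,z in Z.items():
        for d in models.recognise(p,n)[:2]:
            u=d["centre"]; dz=p["depth"][int(u[1]),int(u[0])]
            print(n,round(d["confidence"],2),np.round(u,1),at_z(p,u,z),at_depth(p,u,dz))
print(status.get_obs())
E
```

```text
top [ 0.1971 -0.0289  1.547 ] 489.07144181548443 -0.04910413398418874
handle 0.69 [327.7 211.5] [ 0.4917 -0.0565  0.094 ] [ 0.4986 -0.0572  0.0598]
pin_top 0.19 [329.1 209.8] [ 0.499 -0.061  0.084] [ 0.5049 -0.0616  0.0554]
tab_face 0.75 [328.2 211.8] [ 0.4944 -0.0584  0.076 ] [ 0.4997 -0.0589  0.0497]
tray 0.76 [299.6 202. ] [0.5282 0.0304 0.06  ] [0.5379 0.0321 0.0164]
date_stamp 0.59 [174.6 235. ] [0.4203 0.4116 0.07  ] [0.4194 0.4098 0.076 ]
coin_roll 0.43 [187.4 174.2] [0.6187 0.3898 0.052 ] [0.6198 0.3909 0.048 ]
ticket_bundle 0.58 [435.6 169.2] [ 0.6408 -0.4023  0.048 ] [ 0.642  -0.4033  0.0439]
scene [-0.0779  1.0824  0.6757] 439.1620590988148 -0.09965605362983103
handle 0.96 [337.6 197.6] [0.4773 0.0381 0.094 ] [ 0.5151 -0.033   0.0544]
marker_face 0.49 [341.9 195.9] [ 0.4884 -0.0113  0.076 ] [ 0.4974 -0.0286  0.0665]
tab_face 0.72 [343.2 193.2] [ 0.4938 -0.0305  0.076 ] [ 0.4919 -0.0268  0.078 ]
tab_face 0.64 [284.8 290. ] [0.3805 0.4624 0.076 ] [0.4095 0.4233 0.0381]
tray 0.79 [319.5 211.8] [0.5119 0.0875 0.06  ] [ 0.5646 -0.0014  0.005 ]
date_stamp 0.65 [286.3 289. ] [0.3842 0.4517 0.07  ] [0.4078 0.4195 0.0391]
coin_roll 0.78 [217.2 263.3] [0.6055 0.4327 0.052 ] [0.6248 0.4143 0.0344]
ticket_bundle 0.94 [354.  161.4] [ 0.6157 -0.3569  0.048 ] [ 0.6234 -0.3728  0.0411]
{'time_s': 0.9, 'q': array([-1.4053,  0.1808,  1.607 ,  0.    ,  1.3538, -0.2063]), 'dq': array([-0.0002, -0.0004, -0.0009, -0.0002, -0.0002,  0.0009]), 'joint_efforts': array([  0.0001, -44.4837, -35.1685,  -0.0004,   0.0007,  -0.    ]), 'eef_pos': array([ 0.2089, -0.5357,  0.4047]), 'eef_rot': array([-0.    ,  0.9828,  0.1848,  0.    ]), 'wrist_force': array([-0.5883, -0.3316,  0.7162]), 'torque': array([-0.0306, -0.0154,  0.0314]), 'grasp_force': 0.0, 'opening': 0.998964529790841}
```

Run:
```python
import cv2,numpy as np
a=cv2.imread("pics/top0.png")[150:260,220:400]; a=cv2.resize(a,None,fx=4.4,fy=4.4,interpolation=cv2.INTER_CUBIC)
cv2.imwrite("pics/top0c.png",a)
a=cv2.imread("pics/scene0.png")[150:290,230:430]; a=cv2.resize(a,None,fx=4,fy=4,interpolation=cv2.INTER_CUBIC)
cv2.imwrite("pics/scene0c.png",a)
```

```text
(no output)
```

View pics/top0c.png

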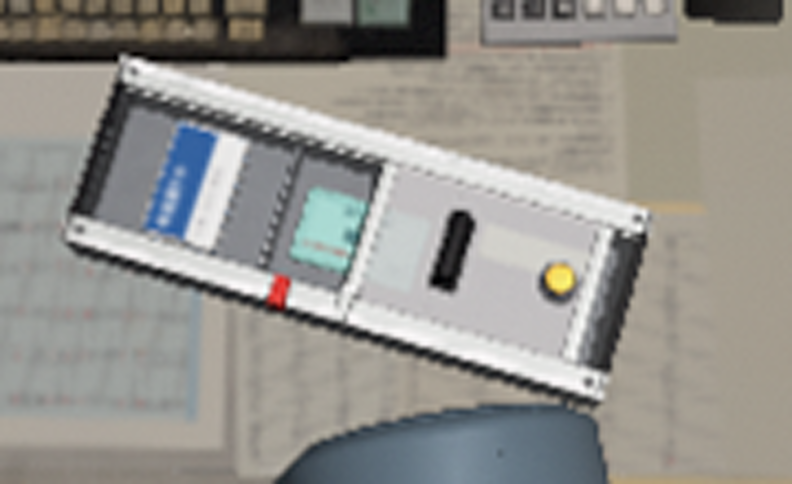

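View pics/scene0c.png

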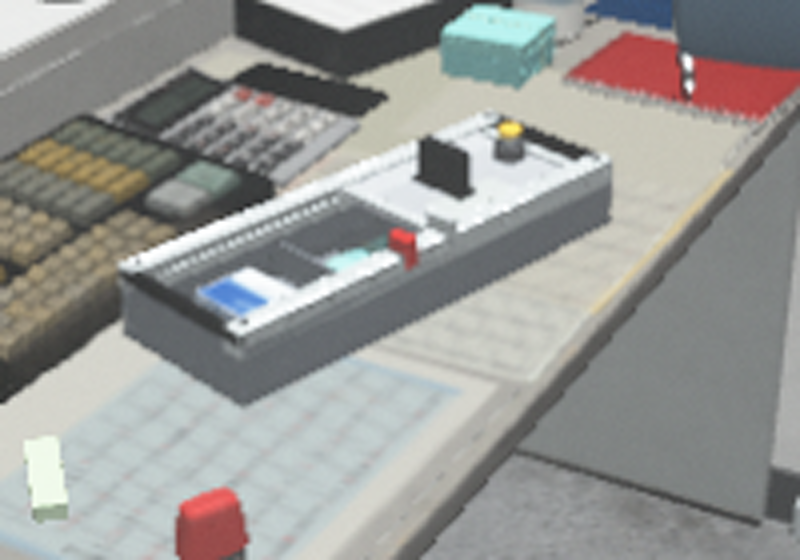

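The top picture shows the tray yawed about -17°: the handle is at about (323,207), the yellow pin at (347,213) and the red marker at (284,216). The scene view agrees with this, and the network's top-view points are off. I'll measure with colour segmentation.

Run:
```python
from h import *
np.set_printoptions(precision=4,suppress=True)
p=imaging.camera("top"); im=p["image"].astype(int); b,g,r=im[...,0],im[...,1],im[...,2]
def cen(m,x0,x1,y0,y1):
    v,u=np.nonzero(m[y0:y1,x0:x1]); return np.array([u.mean()+x0,v.mean()+y0]),len(u)
c=lambda x,y:np.array([220+x/4.4,150+y/4.4])-0.4
C=[at_z(p,c(*q),.062) for q in [(125,60),(649,214),(602,402),(68,242)]]
print("corners",np.array(C)[:,:2]); 
d1=C[3]-C[2]; d2=C[0]-C[1]; print(np.linalg.norm(d1),np.linalg.norm(d2),np.arctan2(d1[0],d1[1]),np.arctan2(d2[0],d2[1]),np.mean(C,0))
h,n=cen((im.sum(2)<110),314,332,195,218); H=at_z(p,h,.092); print("handle",h,n,H, p["depth"][int(h[1]),int(h[0])],at_depth(p,h,p["depth"][int(h[1]),int(h[0])]))
y,n=cen((r>150)&(b<90)&(g>110),335,360,203,225); P=at_z(p,y,.084); print("pin",y,n,P)
m,n=cen((r>150)&(b<80)&(g<80),275,292,205,225); M=at_z(p,m,.074); print("marker",m,n,M)
d=H-P; print("pin-handle",np.linalg.norm(d[:2]),np.arctan2(d[0],d[1]))
e=np.array(d1[:2]+d2[:2]); e/=np.linalg.norm(e); print("dir",e,"marker-handle along",(M-H)[:2]@e, "across",(M-H)[:2]@[e[1],-e[0]], "H-centre across",(H-np.mean(C,0))[:2]@[e[1],-e[0]],"along",(H-np.mean(C,0))[:2]@e)
s=imaging.camera("scene"); im=s["image"].astype(int); b,g,r=im[...,0],im[...,1],im[...,2]
h,n=cen((im.sum(2)<130),332,350,182,200); print("scene handle",h,n,at_z(s,h,.080)); print("proj H",proj(s,[H[0],H[1],.08]))
y,n=cen((r>150)&(b<90)&(g>110),350,365,175,190); print("scene pin",y,n,at_z(s,y,.082),proj(s,P))
```

```text
corners [[ 0.6529  0.1959]
 [ 0.541  -0.1799]
 [ 0.4068 -0.145 ]
 [ 0.5183  0.2312]]
0.3924354026777018 0.3920935001882075 0.28833802078203535 0.28936165750547116 [0.5297 0.0255 0.062 ]
handle [322.2364 206.9818] 55 [ 0.506  -0.0399  0.092 ] 1.4849712 [ 0.5055 -0.0399  0.0941]
pin [346.  212.9] 10 [ 0.4896 -0.1125  0.084 ]
marker [283.1 215.7] 20 [0.4818 0.0799 0.074 ]
pin-handle 0.07441041466250421 0.22141832033317574
dir [0.2848 0.9586] marker-handle along 0.10794264880912652 across -0.05732368347093138 H-centre across -0.004131421380874933 along -0.06952322467348904
scene handle [nan nan] 0 [nan nan nan]
proj H [341.1908 190.1522]
scene pin [358.75 181.5 ] 4 [ 0.4842 -0.1236  0.082 ] [355.8368 181.8254]<stdin>:5: RuntimeWarning: Mean of empty slice.
  ret = ret.dtype.type(ret / rcount)
```

send_rows(
  commands=[
    [[0,0,0,0,0,0.944],[0,0,0,0,0,0.944],[0,0,0,0,0,0.944],[0,0,0,0,0,0.944],[0,0,0,0,0,0.944],[0,0,0,0,0,0.944],[0,0,0,0,0,0.944],[0,0,0,0,0,0]],
  ],
)

```text
time_s: 1.67
eef_pos: [0.2089, -0.5357, 0.4047]
eef_rot: [-0.0, 0.989, -0.146, -0.0]
wrist_force: [-0.8, 0.0, -0.3]
opening: 1.0
grasp_force: 0.0
```

send_rows(
  commands=[
    [[0.3,-1,0,0,0,0],[0.3,-1,0,0,0,0],[0.3,-1,0,0,0,0],[0.3,-1,0,0,0,0],[0.3,-1,0,0,0,0],[0.3,-1,0,0,0,0],[0.3,-1,0,0,0,0],[0.3,-1,0,0,0,0]],
  ],
)

```text
time_s: 2.33
eef_pos: [0.3469, -0.3248, 0.4049]
eef_rot: [0.0, 0.99, -0.142, 0.0]
wrist_force: [0.3, 0.5, 0.3]
opening: 1.0
grasp_force: 0.0
```

send_rows(
  commands=[
    [[0.3,-1,0.3,0,0,0],[0.3,-1,0.3,0,0,0],[0.3,-1,0.3,0,0,0],[0.3,-1,0.3,0,0,0],[0.3,-1,0.3,0,0,0],[0.3,-1,0.3,0,0,0],[0.3,-1,0.3,0,0,0],[0.3,-1,0.3,0,0,0]],
  ],
)

```text
time_s: 3.0
eef_pos: [0.4844, -0.1152, 0.3325]
eef_rot: [0.0, 0.99, -0.142, 0.0]
wrist_force: [0.5, -0.8, -0.2]
opening: 0.999
grasp_force: 0.0
```

send_rows(
  commands=[
    [[0,-0.9,0,0,0,0],[0,-0.9,0,0,0,0],[0,-0.87,0,0,0,0],[0,0,0,0,0,0],[0,0,0,0,0,0]],
  ],
)

```text
time_s: 3.42
eef_pos: [0.5067, -0.0388, 0.3327]
eef_rot: [0.0, 0.99, -0.141, -0.0]
wrist_force: [0.1, -0.6, -0.3]
opening: 1.0
grasp_force: 0.0
```

Run:
```python
from h import *
p=imaging.camera("scene"); im=p["image"]
x0,y0=290,110
a=cv2.resize(im[y0:y0+120,x0:x0+120],None,fx=5,fy=5,interpolation=cv2.INTER_CUBIC)
o=status.get_obs(); t=o["eef_pos"]; e=np.array([.2848,.9586])
cands=dict(g=[*t[:2],t[2]-.173],h=[.508,-.0405,.094],hb=[.508,-.0405,.062])
for k,X in cands.items():
    u=proj(p,X); print(k,u); cv2.circle(a,tuple(int(v) for v in (u-[x0,y0])*5),4,(0,255,0) if k!='g' else (255,0,255),-1)
cv2.imwrite("pics/s1.png",a)
```

```text
g [341.18276623 166.91713112]
h [340.74268257 185.96351335]
hb [340.66862223 195.04079228]
```

View pics/s1.png

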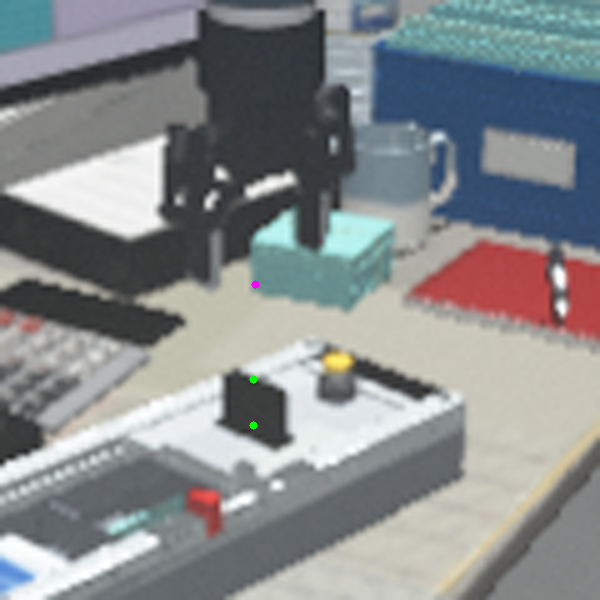

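The handle's projected top and bottom land on the black bar at about (341,186) to (341,195), and the open gripper is centred over it. I'm going down to pinch it.

send_rows(
  commands=[
    [[0.06,0.04,0.73,0,0,0],[0,0,0.73,0,0,0],[0,0,0.73,0,0,0],[0,0,0.5,0,0,0],[0,0,0.23,0,0,0],[0,0,0,0,0,0],[0,0,0,0,0,0]],
  ],
)

```text
time_s: 4.05
eef_pos: [0.5081, -0.0424, 0.2455]
eef_rot: [0.0, 0.99, -0.144, 0.0]
wrist_force: [0.1, -0.8, 0.5]
opening: 0.996
grasp_force: 0.0
```

send_rows(
  commands=[
    [[0,0,0,0,0,0],[0,0,0,0,0,0],[0,0,0,0,0,0],[0,0,0,0,0,0],[0,0,0,0,0,0],[0,0,0,0,0,0],[0,0,0,0,0,0],[0,0,0,0,0,0]],
  ],
  jaw=0,
)

```text
time_s: 4.72
eef_pos: [0.5083, -0.0407, 0.2457]
eef_rot: [-0.001, 0.99, -0.144, 0.001]
wrist_force: [1.6, 5.9, 4.2]
opening: 0.149
grasp_force: 59.6
```

send_rows(
  commands=[
    [[0,-0.06,0,0,0,0],[0,-0.06,0,0,0,0],[0,-0.06,0,0,0,0],[0,-0.06,0,0,0,0],[0,-0.06,0,0,0,0],[0,-0.06,0,0,0,0],[0,-0.06,0,0,0,0],[0,-0.06,0,0,0,0]],
  ],
)

```text
time_s: 5.38
eef_pos: [0.5122, -0.0279, 0.2456]
eef_rot: [0.0, 0.99, -0.144, 0.0]
wrist_force: [-2.8, -1.0, 5.3]
opening: 0.149
grasp_force: 59.9
```

send_rows(
  commands=[
    [[0,-0.06,0,0,0,0],[0,-0.06,0,0,0,0],[0,-0.06,0,0,0,0],[0,-0.06,0,0,0,0],[0,-0.06,0,0,0,0],[0,-0.06,0,0,0,0],[0,-0.05,0,0,0,0],[0,-0.04,0,0,0,0]],
  ],
)

```text
time_s: 6.05
eef_pos: [0.516, -0.0149, 0.2456]
eef_rot: [0.0, 0.99, -0.144, 0.0]
wrist_force: [-2.2, -0.9, 5.8]
opening: 0.146
grasp_force: 59.9
```

Run:
```python
from h import *
p=imaging.camera("scene"); im=p["image"]
x0,y0=270,150
a=cv2.resize(im[y0:y0+90,x0:x0+120],None,fx=6,fy=6,interpolation=cv2.INTER_CUBIC)
cv2.imwrite("pics/s2.png",a)
o=status.get_obs(); print(o["eef_pos"],o["eef_rot"],o["wrist_force"])
```

```text
[ 0.51605756 -0.01481422  0.24565116] [ 3.99028446e-04  9.89602938e-01 -1.43825764e-01  1.26094816e-04] [-2.37949572  0.34053675  4.85841793]
```

View pics/s2.png

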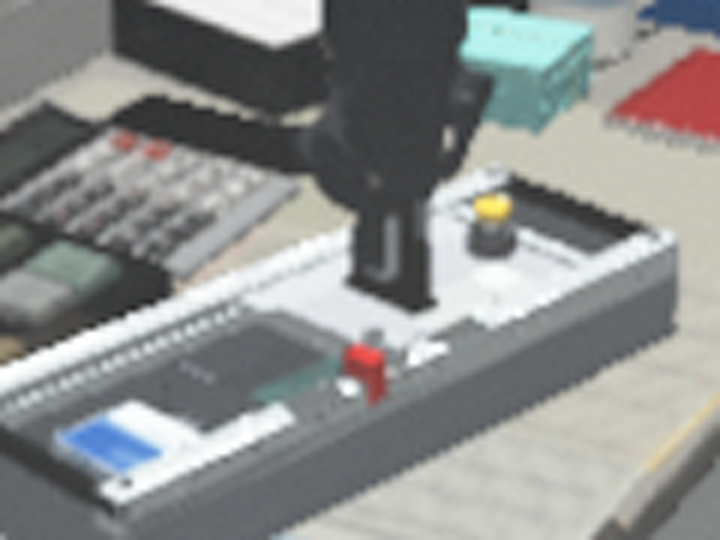

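The handle is gripped and the cover follows (moved about 27 mm). The marker at crop (365,372) is still a little ahead of the tab at (372,335). I'll go gently through the contact.

send_rows(
  commands=[
    [[0,-0.04,0,0,0,0],[0,-0.04,0,0,0,0],[0,-0.04,0,0,0,0],[0,-0.04,0,0,0,0],[0,-0.04,0,0,0,0],[0,-0.04,0,0,0,0],[0,-0.04,0,0,0,0],[0,-0.04,0,0,0,0]],
  ],
)

```text
time_s: 6.77
eef_pos: [0.5187, -0.0058, 0.2456]
eef_rot: [0.0, 0.99, -0.144, 0.0]
wrist_force: [-2.0, -1.3, 6.8]
opening: 0.152
grasp_force: 59.9
```

send_rows(
  commands=[
    [[0,-0.04,0,0,0,0],[0,-0.04,0,0,0,0],[0,-0.04,0,0,0,0],[0,-0.04,0,0,0,0],[0,-0.04,0,0,0,0],[0,-0.04,0,0,0,0],[0,-0.04,0,0,0,0],[0,-0.04,0,0,0,0]],
  ],
)

```text
time_s: 7.43
eef_pos: [0.5214, 0.0033, 0.2456]
eef_rot: [0.001, 0.99, -0.144, 0.0]
wrist_force: [-3.5, -2.4, 6.3]
opening: 0.15
grasp_force: 59.9
```

send_rows(
  commands=[
    [[0,-0.025,0,0,0,0],[0,-0.025,0,0,0,0],[0,-0.025,0,0,0,0],[0,-0.025,0,0,0,0],[0,-0.025,0,0,0,0],[0,-0.025,0,0,0,0],[0,-0.025,0,0,0,0]],
  ],
)

```text
time_s: 8.02
eef_pos: [0.5229, 0.0083, 0.2457]
eef_rot: [0.001, 0.99, -0.144, 0.0]
wrist_force: [-2.9, -2.3, 6.2]
opening: 0.152
grasp_force: 59.9
```

send_rows(
  commands=[
    [[0,-0.025,0,0,0,0],[0,-0.025,0,0,0,0],[0,-0.025,0,0,0,0],[0,-0.025,0,0,0,0],[0,-0.025,0,0,0,0],[0,-0.025,0,0,0,0],[0,-0.025,0,0,0,0]],
  ],
)

```text
time_s: 8.6
eef_pos: [0.5244, 0.0133, 0.2457]
eef_rot: [0.001, 0.99, -0.144, 0.0]
wrist_force: [-3.3, -2.2, 5.9]
opening: 0.148
grasp_force: 59.9
```

send_rows(
  commands=[
    [[0,-0.025,0,0,0,0],[0,-0.025,0,0,0,0],[0,-0.025,0,0,0,0],[0,-0.025,0,0,0,0],[0,-0.025,0,0,0,0],[0,-0.025,0,0,0,0],[0,-0.025,0,0,0,0]],
  ],
)

```text
time_s: 9.18
eef_pos: [0.526, 0.0184, 0.2457]
eef_rot: [0.001, 0.99, -0.144, 0.0]
wrist_force: [-3.3, -2.7, 7.0]
opening: 0.151
grasp_force: 59.9
```

send_rows(
  commands=[
    [[0,-0.025,0,0,0,0],[0,-0.025,0,0,0,0],[0,-0.025,0,0,0,0],[0,-0.025,0,0,0,0],[0,-0.025,0,0,0,0],[0,-0.025,0,0,0,0],[0,-0.025,0,0,0,0]],
  ],
)

```text
time_s: 9.77
eef_pos: [0.5274, 0.0234, 0.2456]
eef_rot: [0.001, 0.99, -0.144, 0.0]
wrist_force: [-3.1, -2.3, 5.7]
opening: 0.149
grasp_force: 59.9
```

send_rows(
  commands=[
    [[0,-0.025,0,0,0,0],[0,-0.025,0,0,0,0],[0,-0.025,0,0,0,0],[0,-0.025,0,0,0,0],[0,-0.025,0,0,0,0],[0,-0.025,0,0,0,0],[0,-0.025,0,0,0,0]],
  ],
)

```text
time_s: 10.35
eef_pos: [0.5289, 0.0284, 0.2457]
eef_rot: [0.001, 0.99, -0.144, 0.0]
wrist_force: [-3.0, -2.5, 6.3]
opening: 0.151
grasp_force: 59.9
```

send_rows(
  commands=[
    [[0,-0.025,0,0,0,0],[0,-0.025,0,0,0,0],[0,-0.025,0,0,0,0],[0,-0.025,0,0,0,0],[0,-0.025,0,0,0,0],[0,-0.025,0,0,0,0],[0,-0.025,0,0,0,0]],
  ],
)

```text
time_s: 10.93
eef_pos: [0.5304, 0.0335, 0.2457]
eef_rot: [0.001, 0.99, -0.144, 0.0]
wrist_force: [-3.2, -1.3, 7.0]
opening: 0.146
grasp_force: 59.9
```

send_rows(
  commands=[
    [[0,-0.025,0,0,0,0],[0,-0.025,0,0,0,0],[0,-0.025,0,0,0,0],[0,-0.025,0,0,0,0],[0,-0.025,0,0,0,0],[0,-0.025,0,0,0,0],[0,-0.025,0,0,0,0]],
  ],
)

```text
time_s: 11.52
eef_pos: [0.5319, 0.0385, 0.2456]
eef_rot: [0.001, 0.99, -0.144, 0.0]
wrist_force: [-3.8, -3.1, 6.5]
opening: 0.146
grasp_force: 59.9
```

send_rows(
  commands=[
    [[0,-0.025,0,0,0,0],[0,-0.025,0,0,0,0],[0,-0.025,0,0,0,0],[0,-0.025,0,0,0,0],[0,-0.025,0,0,0,0],[0,-0.025,0,0,0,0],[0,-0.025,0,0,0,0]],
  ],
)

```text
time_s: 12.1
eef_pos: [0.5334, 0.0436, 0.2457]
eef_rot: [0.001, 0.99, -0.144, 0.0]
wrist_force: [-2.8, -1.9, 5.7]
opening: 0.149
grasp_force: 59.9
```

send_rows(
  commands=[
    [[0,-0.025,0,0,0,0],[0,-0.025,0,0,0,0],[0,-0.025,0,0,0,0],[0,-0.025,0,0,0,0],[0,-0.025,0,0,0,0],[0,-0.025,0,0,0,0],[0,-0.025,0,0,0,0]],
  ],
)

```text
time_s: 12.68
eef_pos: [0.5349, 0.0486, 0.2456]
eef_rot: [0.001, 0.99, -0.144, 0.0]
wrist_force: [-4.0, -1.6, 5.7]
opening: 0.148
grasp_force: 59.9
```

send_rows(
  commands=[
    [[0,-0.025,0,0,0,0],[0,-0.025,0,0,0,0],[0,-0.025,0,0,0,0],[0,-0.025,0,0,0,0],[0,-0.025,0,0,0,0],[0,-0.025,0,0,0,0],[0,-0.025,0,0,0,0]],
  ],
)

```text
time_s: 13.27
eef_pos: [0.5364, 0.0536, 0.2456]
eef_rot: [0.001, 0.99, -0.144, 0.0]
wrist_force: [-2.5, -1.9, 6.5]
opening: 0.146
grasp_force: 59.9
```

send_rows(
  commands=[
    [[0,-0.025,0,0,0,0],[0,-0.025,0,0,0,0],[0,-0.025,0,0,0,0],[0,-0.025,0,0,0,0],[0,-0.025,0,0,0,0],[0,-0.025,0,0,0,0],[0,-0.025,0,0,0,0]],
  ],
)

```text
time_s: 13.85
eef_pos: [0.5379, 0.0587, 0.2457]
eef_rot: [0.001, 0.99, -0.144, 0.0]
wrist_force: [-2.7, -2.0, 6.6]
opening: 0.148
grasp_force: 59.9
```

send_rows(
  commands=[
    [[0,-0.025,0,0,0,0],[0,-0.025,0,0,0,0],[0,-0.025,0,0,0,0],[0,-0.025,0,0,0,0],[0,-0.025,0,0,0,0],[0,-0.025,0,0,0,0],[0,-0.025,0,0,0,0]],
  ],
)

```text
time_s: 14.43
eef_pos: [0.5394, 0.0637, 0.2456]
eef_rot: [0.001, 0.99, -0.144, -0.0]
wrist_force: [-2.7, -2.3, 5.7]
opening: 0.147
grasp_force: 59.9
```

send_rows(
  commands=[
    [[0,-0.025,0,0,0,0],[0,-0.025,0,0,0,0],[0,-0.025,0,0,0,0],[0,-0.025,0,0,0,0],[0,-0.025,0,0,0,0],[0,-0.025,0,0,0,0],[0,-0.025,0,0,0,0]],
  ],
)

```text
time_s: 15.02
eef_pos: [0.5409, 0.0687, 0.2456]
eef_rot: [0.001, 0.99, -0.144, -0.0]
wrist_force: [-2.7, -2.1, 6.5]
opening: 0.151
grasp_force: 59.9
```

send_rows(
  commands=[
    [[0,-0.025,0,0,0,0],[0,-0.025,0,0,0,0],[0,-0.025,0,0,0,0],[0,-0.025,0,0,0,0],[0,-0.025,0,0,0,0],[0,-0.025,0,0,0,0],[0,-0.025,0,0,0,0]],
  ],
)

```text
time_s: 15.6
eef_pos: [0.5424, 0.0738, 0.2457]
eef_rot: [0.001, 0.99, -0.144, 0.0]
wrist_force: [-2.0, -2.1, 6.3]
opening: 0.149
grasp_force: 59.9
```

send_rows(
  commands=[
    [[0,-0.025,0,0,0,0],[0,-0.025,0,0,0,0],[0,-0.025,0,0,0,0],[0,-0.025,0,0,0,0],[0,-0.025,0,0,0,0],[0,-0.025,0,0,0,0],[0,-0.025,0,0,0,0]],
  ],
)

```text
time_s: 16.18
eef_pos: [0.5437, 0.0781, 0.2457]
eef_rot: [0.001, 0.99, -0.144, -0.0]
wrist_force: [-5.5, -7.4, 8.4]
opening: 0.145
grasp_force: 60.3
```

Binding has begun at about 8.6 N along the rail. I'll add a little.

send_rows(
  commands=[
    [[0,-0.025,0,0,0,0],[0,-0.025,0,0,0,0],[0,0,0,0,0,0]],
  ],
)

```text
time_s: 16.43
eef_pos: [0.5441, 0.0793, 0.2457]
eef_rot: [0.002, 0.99, -0.144, -0.0]
wrist_force: [-5.1, -7.4, 8.5]
opening: 0.15
grasp_force: 60.3
```

send_rows(
  commands=[
    [[0,-0.025,0,0,0,0],[0,-0.025,0,0,0,0],[0,0,0,0,0,0]],
  ],
)

```text
time_s: 16.68
eef_pos: [0.5445, 0.0803, 0.2457]
eef_rot: [0.002, 0.99, -0.144, -0.001]
wrist_force: [-6.4, -10.7, 8.7]
opening: 0.145
grasp_force: 60.5
```

send_rows(
  commands=[
    [[0,-0.015,0,0,0,0],[0,0,0,0,0,0],[0,0,0,0,0,0],[0,0,0,0,0,0]],
  ],
)

```text
time_s: 17.02
eef_pos: [0.5445, 0.0805, 0.2457]
eef_rot: [0.002, 0.99, -0.144, -0.001]
wrist_force: [-6.9, -11.8, 10.5]
opening: 0.149
grasp_force: 60.5
```

Tight at about 13 N. Next I back off about 1 cm.

send_rows(
  commands=[
    [[0,0.04,0,0,0,0],[0,0.05,0,0,0,0],[0,0.06,0,0,0,0],[0,0.06,0,0,0,0],[0,0.06,0,0,0,0],[0,0.06,0,0,0,0],[0,0.04,0,0,0,0],[0,0,0,0,0,0]],
  ],
)

```text
time_s: 17.68
eef_pos: [0.5418, 0.0717, 0.2457]
eef_rot: [0.0, 0.99, -0.144, 0.0]
wrist_force: [-2.5, 1.2, 6.1]
opening: 0.148
grasp_force: 60.1
```

send_rows(
  commands=[
    [[0,0.03,0,0,0,0],[0,0,0,0,0,0],[0,0,0,0,0,0]],
  ],
)

```text
time_s: 17.93
eef_pos: [0.5415, 0.071, 0.2457]
eef_rot: [0.0, 0.99, -0.144, 0.0]
wrist_force: [-1.9, 2.1, 5.7]
opening: 0.148
grasp_force: 60.1
```

send_rows(
  commands=[
    [[0,0,0,0,0,0],[0,0,0,0,0,0],[0,0,0,0,0,0],[0,0,0,0,0,0],[0,0,-0.3,0,0,0],[0,0,-0.7,0,0,0],[0,0,-0.8,0,0,0],[0,0,-0.2,0,0,0]],
  ],
  jaw=0.5,
)

```text
time_s: 18.6
eef_pos: [0.5427, 0.0708, 0.3092]
eef_rot: [-0.0, 0.99, -0.144, 0.003]
wrist_force: [1.0, -1.4, 0.8]
opening: 0.504
grasp_force: 0.0
```

Run:
```python
from h import *
np.set_printoptions(precision=4,suppress=True)
g=np.array([.5196,-.0038,.084])
for c,hh in [("top",.084),("scene",.082)]:
    p=imaging.camera(c); im=p["image"].astype(int); b,gg,r=im[...,0],im[...,1],im[...,2]
    u=proj(p,g).astype(int); m=(r>140)&(b<100)&(gg>90)&(r-b>70)
    w=np.zeros_like(m); w[u[1]-15:u[1]+15,u[0]-15:u[0]+15]=1
    v,q=np.nonzero(m&w); print(c,u,len(q))
    if len(q): print(q.mean(),v.mean(),at_z(p,[q.mean(),v.mean()],hh))
    for d in models.recognise(p,"pin_top")[:2]: print(d["confidence"],d["centre"],at_z(p,d["centre"],.084))
    x0,y0=u[0]-50,u[1]-40
    a=cv2.resize(p["image"][y0:y0+75,x0:x0+100],None,fx=4,fy=4,interpolation=cv2.INTER_CUBIC)
    cv2.circle(a,tuple(int(t) for t in (proj(p,g)-[x0,y0]+.5)*4),2,(0,255,0),-1)
    globals()["A"+c]=a
cv2.imwrite("pics/c3.png",np.hstack([Atop,Ascene]))
```

```text
top [310 203] 22
310.45454545454544 202.22727272727272 [ 0.5224 -0.0038  0.084 ]
0.24 [307.8, 203.1] [0.5196 0.0043 0.084 ]
scene [331 192] 5
332.0 194.0 [0.5161 0.0025 0.082 ]
```

View pics/c3.png

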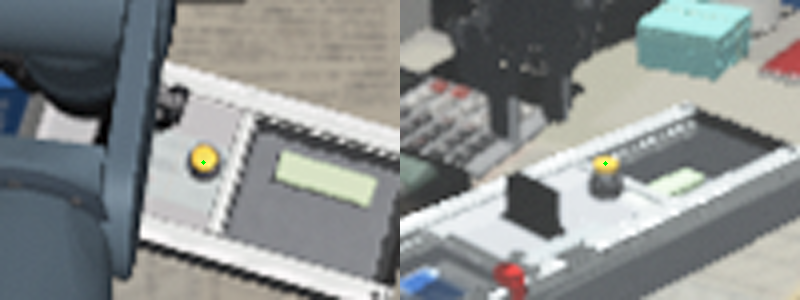

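The green estimate sits on the yellow cap in both views (top pixel about (310,202)), and the marker has stayed put. I'll shut the jaws, move over the pin and go down.

send_rows(
  commands=[
    [[0,0.5,0,0,0,0],[0,0.7,0,0,0,0],[0,0.7,0,0,0,0],[0,0.5,0,0,0,0],[0,0.18,0,0,0,0],[0,0,0.3,0,0,0],[0,0,0.5,0,0,0],[0,0,0.4,0,0,0]],
  ],
  jaw=0,
)

```text
time_s: 19.47
eef_pos: [0.519, -0.0027, 0.2674]
eef_rot: [-0.0, 0.99, -0.144, -0.001]
wrist_force: [0.2, 0.9, -0.8]
opening: -0.003
grasp_force: 0.0
```

send_rows(
  commands=[
    [[0,0,0,0,0,0],[0,0,0,0,0,0],[0,0,0,0,0,0]],
  ],
)

```text
time_s: 19.72
eef_pos: [0.5195, -0.0028, 0.2689]
eef_rot: [-0.0, 0.99, -0.144, -0.0]
wrist_force: [-0.2, -0.1, 0.2]
opening: -0.003
grasp_force: 0.0
```

send_rows(
  commands=[
    [[0,0,0.15,0,0,0],[0,0,0.15,0,0,0],[0,0,0.06,0,0,0],[0,0,0.05,0,0,0],[0,0,0.05,0,0,0],[0,0,0.05,0,0,0],[0,0,0,0,0,0],[0,0,0,0,0,0]],
  ],
)

```text
time_s: 20.38
eef_pos: [0.5194, -0.0033, 0.2537]
eef_rot: [0.0, 0.99, -0.144, 0.0]
wrist_force: [-0.1, -0.1, -0.5]
opening: -0.0
grasp_force: 0.0
```

send_rows(
  commands=[
    [[0,0,0.05,0,0,0],[0,0,0.05,0,0,0],[0,0,0.04,0,0,0]],
  ],
)

```text
time_s: 20.63
eef_pos: [0.5194, -0.0034, 0.2496]
eef_rot: [0.0, 0.99, -0.144, 0.0]
wrist_force: [-1.7, -0.3, 2.9]
opening: -0.001
grasp_force: 2.0
```

send_rows(
  commands=[
    [[0,0,0.03,0,0,0],[0,0,0.03,0,0,0],[0,0,0.03,0,0,0],[0,0,0,0,0,0]],
  ],
)

```text
time_s: 20.97
eef_pos: [0.5197, -0.0034, 0.249]
eef_rot: [0.0, 0.99, -0.144, 0.0]
wrist_force: [-10.2, 1.2, 23.9]
opening: -0.002
grasp_force: 11.5
```

send_rows(
  commands=[
    [[0,0,-0.1,0,0,0],[0,0,-0.5,0,0,0],[0,0,-1,0,0,0],[0,0,-1,0,0,0],[0,0,-1,0,0,0],[0,0,-0.5,0,0,0],[0,0,0,0,0,0]],
  ],
)

```text
time_s: 21.55
eef_pos: [0.5207, -0.0036, 0.3741]
eef_rot: [0.0, 0.99, -0.144, 0.004]
wrist_force: [1.3, -0.3, 0.5]
opening: 0.002
grasp_force: 0.0
```

Run:
```python
from h import *
p=imaging.camera("scene")
x0,y0=280,150
a=cv2.resize(p["image"][y0:y0+80,x0:x0+106],None,fx=7,fy=7,interpolation=cv2.INTER_CUBIC)
for z,c in [(.084,(0,255,0)),(.076,(255,0,255)),(.070,(255,255,0))]:
    u=proj(p,[.5205,-.0035,z]); print(z,u)
    cv2.circle(a,tuple(int(t) for t in (u-[x0,y0]+.5)*7),2,c,-1)
cv2.imwrite("pics/s4.png",a)
```

```text
0.084 [331.67371117 192.40428768]
0.076 [331.67765493 194.70648172]
0.07 [331.68059309 196.42549377]
```

View pics/s4.png

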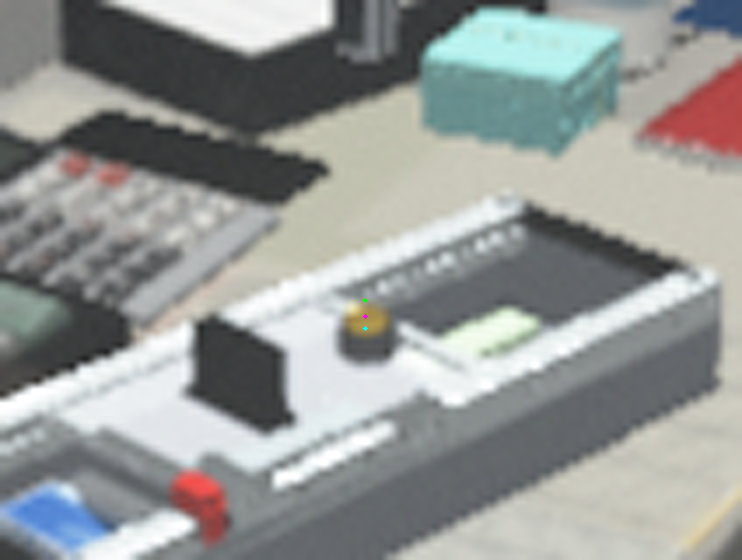

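The yellow cap has dropped about 2.5 px to row 195, so it is fully down. That fits the 24 N end stop at tip height 76 mm. The handle hasn't shifted and the marker stands ahead of the tab with a gap, so I'm handing in.

```bash
python3 -c "
from bench import ctrl
print(ctrl.hand_in())"
```

```text
the job is handed in; nothing more can be done
None
```

I slid the cover open until it bound at about 13 N, backed it off about 10 mm with the marker left in place, pushed the locking pin fully down, and handed the job in at about 22 s.

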